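# Check the slack in the banding wheel's drive arm

### The arm

A 6-joint arm with a two-finger parallel gripper is mounted at the origin on a cart in front of the work surface, level with it; the furniture and walls round the work are solid. World frame = base frame: x ahead of the robot, y to its left, z up, the work surface at z = 0. Lengths are in m, angles in rad, forces in N, time in s.
With the tool pointing down it reaches from about 0.35 to 0.925 m from the base axis. Payload 6.4 kg.
Tool frame: the origin (TCP) lies midway between the tips of the shut fingers; the grasp point (between the pads) lies 19 mm behind it; z points along the fingers, y is the line along which they close (so a half turn about z gives the same grasp; the last joint's range is limited). The gripper opens to 85 mm and grips with 20 to 120 N. Pads are 22 mm wide; open, the fingers measure 114 mm over their backs; the gripper's body (76 mm by 85 mm) begins 54 mm behind the grasp point. The pads swing forward as they close: fully open they stand 13 mm farther back than shut.
Start: joints at [-1.393, 0.245, 1.558, -0, 1.339, -0.174], TCP at [0.224, -0.61, 0.231] pointing down, gripper open.
Joint ranges: [-3.13, 3.13], [-1.02, 2.26], [0.13, 2.54], [-0.95, 4.09], [0.21, 2.88], [-2.74, 2.74]. Speed limits (rad/s): [2.57, 2.57, 3.14, 3.14, 3.14, 3.14].

### API

Orientations are given as a unit quaternion [w, x, y, z].
In Python, from bench import monitor, read_camera, calibration, job gives the robot as it stands.
- The arm moves only by the tool send_rows, never from a script. Its argument "deltas" is a list of rows, each a list of 3 entries, a list of its own where there are three numbers: the shift along the tool's x, y, z in m, then the turn about the tool's z in rad, then the finger opening in m, from 0 to 0.0854. A call has 1 to 12 rows; each row shifts and turns the commanded pose from where the row before left it, along the tool's axes as they then stand; what a row does not reach is not made up. A row lasts 1/10 s, in which the tool goes at most 50 mm and 8.59 degrees, less where a joint would pass 70% of its speed; a pose out of reach is approached as far as the arm can. A call is refused whole if a number of a shift passes 0.05 or a number of a turn 0.15, either way. A call with a gripper value outside its range is refused whole. The fingers move at their own pace and stop on an object; "force" is the grip in N (left out, the last holds). Time passes only in rows, so rows that do not move let the fingers close. It gives the time, the measured TCP pose, the force, the opening and the grip force at its end, in the units of the state.
- monitor.get_obs(): the state, without advancing time (a new reading comes with each control period).
- read_camera(name): name is "side" or "top"; returns (picture, depth): 480x640x3 uint8, red, green, blue; 480x640 float32, m along the optical axis (not along the pixel's ray), 0 where there is no reading.
- calibration(name): a dict with "fx", "fy", "cx", "cy" (pixels), "D" ([k1, k2, p1, p2, k3] as OpenCV has them; the pictures are not rectified), "R" (3x3) and "t" (3): a world point X has camera coordinates R X + t. Camera axes: x right, y down, z forward; pixel columns grow to the right and rows downward; lengths in m; the calibration is good to about 2 mm. A picture is of the moment at which its call begins. calibration takes no time and is no camera call.
- job.close_job(): hands the job in; it is judged then, once.
The state is a dict: "time_s": time; "joint_positions": joint angles; "joint_velocities": joint speeds; "joint_torque": joint torques, N m; "eef_pos": TCP position; "tcp_rot": TCP orientation; "contact_force": force on the tool from outside, world axes, zero at the start; "moment": the same for the moment, N m; "finger_gap": finger opening in m; "finger_force": force on a finger pad.
Only numpy, scipy, OpenCV 4.12 (cv2) and the standard library are available. Lean on these libraries where they do the work, as an engineer would, in place of code of your own. Each camera call takes 0.05 s, during which the arm holds its last target. There are 200 camera calls.

### The job

Check the free play of the banding wheel with the red knob: swing its arm by the knob anticlockwise (seen from above) until it comes up against the driving pin, then clockwise until it comes up against the other pin, nudging the green disc itself round no more than a little. Then leave the arm in the middle of its free play, its red pointer at the yellow mark on the disc, and let go. Leave the wheel with the blue knob alone.

Things in the scene. Friction and masses are not known exactly. Their poses are not given: they have to be found in the camera images.
- red_knob (a point): Centre, 82 mm above the table, of an upright red knob, 22 mm across, 46 mm tall, open to a grasp from above. It stands on a flat arm (top 59 mm up), 80 mm out from the hub's upright axis, about which the arm turns: freely (0.4 N at the knob) 25 degrees either side of the middle; there it meets a brass pin on the disc, and with 6 N takes the disc along. Both stay where left.
- red_hub (a point): Centre of the top (49 mm above the table) of the red wheel's green disc, 130 mm across, on the axis of disc and arm. The frame turns with the disc: z up, x from the axis to the yellow mark. At mid free play the knob lies along -x; it lies at y = -34 mm at the anticlockwise end of the free play, y = +34 mm at the clockwise end. The foot is fixed.
- red_mark (a point): Outer end, 63 mm from the axis, of the yellow radial mark on top of the red wheel's disc, amid white strokes 10 degrees apart; it turns with the disc. At the middle of the free play the arm's red pointer, on the far side of the hub from the knob, points at it, and the knob lies straight opposite it.
- blue_knob (a point): Centre of the blue knob of a second wheel, alike but for the colour, to be left alone. Which wheel stands on which side changes.

How it is judged:
By the outcome, as a careful person would: the job done as asked, in the order asked, and still so for the second after the job is handed in, with the robot touching nothing.
It also fails if it takes over 42 s, if anything falls off the work surface, if the arm or the gripper's body presses on something with over 40 N, if the wrist force passes 120 N, or if a joint passes its speed limit or range.

## Working session

There is one attempt and no reset: what is moved stays moved. The work goes in short steps, Python scripts to look and compute and a tool call to move; the robot and the scene stay as the last step left them, time stands still between calls to the robot, and variables do not carry over. Pictures are saved under pics/ and viewed, at most 10 in all, crops included, and the job is handed in when it is done.

Besides the shell and the picture viewer there is one more tool, called after "Call:" as a command line: name --argument value ..., lists and objects as JSON in quotes. send_rows: Moves the arm, as the interface text tells. Its arguments: {"type":"object","properties":{"deltas":{"type":"array"},"force":{"type":"number"}},"required":["deltas"]}

```bash
mkdir -p pics
cat > h.py <<'E'
from bench import monitor, read_camera, calibration, job
import numpy as np, cv2
def snap(n,f):
    p,d=read_camera(n); cv2.imwrite(f'pics/{f}.png',p[:,:,::-1]); np.savez(f'pics/{f}.npz',p=p,d=d); return p,d
def ray(n,u,v,z):
    c=calibration(n);K=np.array([[c['fx'],0,c['cx']],[0,c['fy'],c['cy']],[0,0,1]])
    q=cv2.undistortPoints(np.array([[[u,v]]],float),K,np.array(c['D'],float))[0,0]
    R=np.array(c['R']);t=np.array(c['t']);o=-R.T@t;w=R.T@np.array([q[0],q[1],1])
    return o+w*(z-o[2])/w[2]
E
python3 - <<'E'
from h import *
snap('top','t0');snap('side','s0')
s=monitor.get_obs();print({k:np.round(v,3) for k,v in s.items()})
for n in('top','side'):
    c=calibration(n);print(n,-np.array(c['R']).T@np.array(c['t']),c['R'])
E
```

```text
{'time_s': np.float64(0.1), 'joint_positions': array([-1.393,  0.246,  1.559,  0.   ,  1.339, -0.174]), 'joint_velocities': array([ 0.001, -0.002, -0.003, -0.002,  0.   ,  0.   ]), 'joint_torque': array([ 1.0000e-03, -4.3067e+01, -3.2713e+01, -0.0000e+00,  3.0000e-03,
       -0.0000e+00]), 'eef_pos': array([ 0.224, -0.61 ,  0.23 ]), 'tcp_rot': array([-0.001,  0.985,  0.175,  0.   ]), 'contact_force': array([-0.82 ,  0.065, -0.169]), 'moment': array([-0.009, -0.033, -0.003]), 'finger_force': np.float64(0.0), 'finger_gap': np.float64(0.085)}
top [0.42215037 0.06450247 1.08801337] [[ 3.22288272e-03 -9.99804453e-01 -1.95107497e-02]
 [-9.93588021e-01 -9.96588602e-04 -1.13056852e-01]
 [ 1.13015300e-01  1.97500161e-02 -9.93396939e-01]]
side [ 0.54059854 -0.56953634  0.68262168] [[ 0.99634095  0.08365087  0.01752826]
 [ 0.06768814 -0.64708725 -0.7594053 ]
 [-0.0521826   0.75781306 -0.6503817 ]]
```

View pics/t0.png

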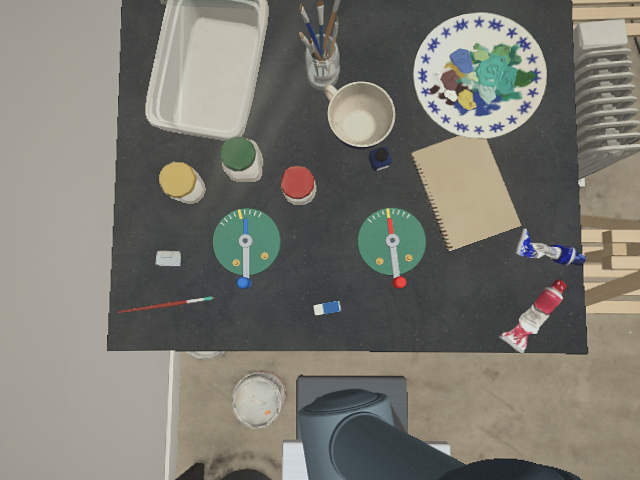

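View pics/s0.png

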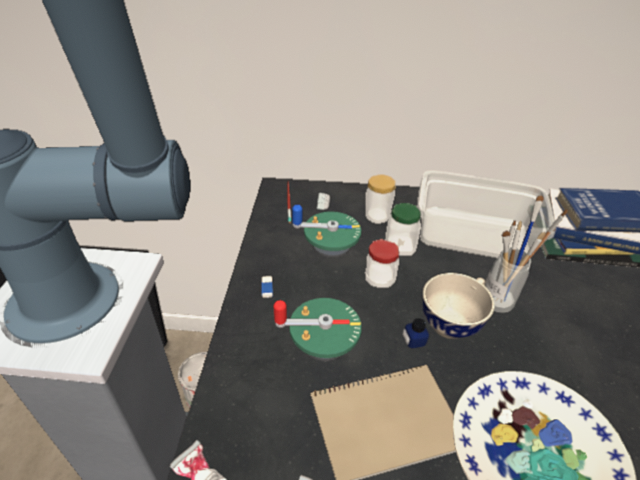

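The red wheel is at about (392,240) in the top picture and (325,321) in the side one, with its knob at (401,283) top and (280,314) side. I'll enlarge both.

Run:
```python
from h import *
t=cv2.imread('pics/t0.png')[195:300,340:445];s=cv2.imread('pics/s0.png')[280:370,260:380]
a=cv2.resize(t,None,fx=5,fy=5,interpolation=2)
cv2.imwrite('pics/c0.png',a)
for n,p,z in[('hub',(392,240),.06),('knobtop',(401,283),.105),('mark',(389,209),.049)]: print(n,ray('top',*p,z))
```

```text
hub [ 0.53246454 -0.04949592  0.06      ]
knobtop [ 0.45044073 -0.05956525  0.105     ]
mark [ 0.59344935 -0.04565195  0.049     ]
```

View pics/c0.png

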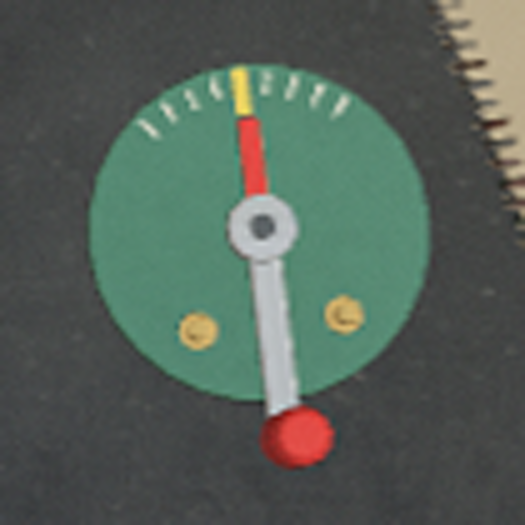

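```bash
cat >> h.py <<'E'
def cr(n,x,y,z,x0=340,y0=195,f=5): return ray(n,x0+(x+.5)/f-.5,y0+(y+.5)/f-.5,z)
E
python3 - <<'E'
from h import *
disc=cr('top',260,232.5,.049);boss=cr('top',262,227,.065);k=cr('top',303,434,.105);m=cr('top',239,68,.049)
p1=cr('top',198,331,.06);p2=cr('top',344,314,.06)
for n,x in zip(['disc','boss','knob','mark','p1','p2'],[disc,boss,k,m,p1,p2]):
    d=(x-disc)[:2];print(n,x.round(4),np.hypot(*d).round(4),np.degrees(np.arctan2(d[1],d[0])).round(1))
print([np.round(ray('side',280,304,.105),4),ray('side',325,321,.065)])
E
```

```text
disc [ 0.5315 -0.0499  0.049 ] 0.0 0.0
boss [ 0.5319 -0.0489  0.065 ] 0.0011 68.4
knob [ 0.4533 -0.0582  0.105 ] 0.0787 -174.0
mark [ 0.595  -0.0426  0.049 ] 0.0639 6.6
p1 [ 0.4931 -0.0251  0.06  ] 0.0457 147.1
p2 [ 0.4997 -0.0797  0.06  ] 0.0436 -136.9
[array([ 0.4521, -0.0576,  0.105 ]), array([ 0.53060565, -0.0539731 ,  0.065     ])]
```

Call:
send_rows --deltas '[[[0.03, -0.033, 0], 0, 0.06], [[0.03, -0.033, 0], 0, 0.06], [[0.03, -0.033, 0], 0, 0.06], [[0.03, -0.033, 0], 0, 0.06], [[0.03, -0.033, 0], 0, 0.06], [[0.03, -0.033, 0], 0, 0.06], [[0.03, -0.033, 0], 0, 0.06], [[0.03, -0.033, 0], 0, 0.06], [[0.03, -0.033, 0], 0, 0.06], [[0.03, -0.033, 0], 0, 0.06], [[0.03, -0.033, 0], 0, 0.06], [[0.03, -0.033, 0], 0, 0.06]]' --force 20

```text
time_s: 1.3
eef_pos: [0.4256, -0.1125, 0.2311]
tcp_rot: [0.0, 0.985, 0.175, 0.0]
contact_force: [0.1, -0.5, 1.0]
finger_gap: 0.0601
finger_force: 0.0
```

```bash
cat >> h.py <<'E'
from scipy.spatial.transform import Rotation as Ro
H=np.array([.5315,-.0495])
def st(target=None,ang=None):
    s=monitor.get_obs();q=s['tcp_rot'];R=Ro.from_quat([q[1],q[2],q[3],q[0]]).as_matrix();p=s['eef_pos']
    tx=np.degrees(np.arctan2(R[1,0],R[0,0]));d=p[:2]-H
    f=np.array(s['contact_force']);a=np.arctan2(d[1],d[0]);ft=f[:2]@[-np.sin(a),np.cos(a)];fr=f[:2]@[np.cos(a),np.sin(a)]
    print('t',round(s['time_s'],2),'p',p.round(4),'toolx',tx.round(2),'r',np.hypot(*d).round(4),'ang',(np.degrees(a)%360).round(2),'Ft %.1f Fr %.1f Fz %.1f'%(ft,fr,f[2]),'M',np.round(s['moment'],2),'gap',round(float(s['finger_gap']),4),'ff',s['finger_force'])
    if target is not None: print('shift',(R.T@(np.array(target)-p)).round(4),'turn',round(np.radians(tx-ang),3))
E
python3 -c "
from h import *
st([.4528,-.058,.15],6)"
```

```text
t 1.3 p [ 0.4256 -0.1125  0.2311] toolx 20.14 r 0.1232 ang 210.76 Ft 0.4 Fr 0.2 Fz 1.0 M [ 0.03 -0.04 -0.  ] gap 0.0601 ff 0.0
shift [ 0.0443 -0.0418  0.0811] turn 0.247
```

Call:
send_rows --deltas '[[[0.022, -0.021, 0.02], 0, 0.06], [[0.022, -0.021, 0.03], 0, 0.06], [[0, 0, 0.03], 0.123, 0.06], [[0, 0, 0], 0.123, 0.06], [[0, 0, 0], 0, 0.06]]'

```text
time_s: 1.8
eef_pos: [0.4514, -0.0591, 0.1499]
tcp_rot: [-0.001, 0.999, 0.053, -0.001]
contact_force: [1.2, -0.6, -0.1]
finger_gap: 0.0599
finger_force: 0.0
```

Run:
```python
from h import *
st([.4528,-.058,.068],6)
snap('side','s1');snap('top','t1')
a=cv2.resize(cv2.imread('pics/s1.png')[200:370,210:400],None,fx=4,fy=3.5,interpolation=2);cv2.imwrite('pics/c1.png',a)
```

```text
t 1.8 p [ 0.4514 -0.0591  0.1499] toolx 6.11 r 0.0806 ang 186.86 Ft 0.7 Fr -1.1 Fz -0.1 M [ 0.01  0.08 -0.01] gap 0.0599 ff 0.0
shift [ 0.0017 -0.0009  0.0819] turn 0.002
```

View pics/c1.png

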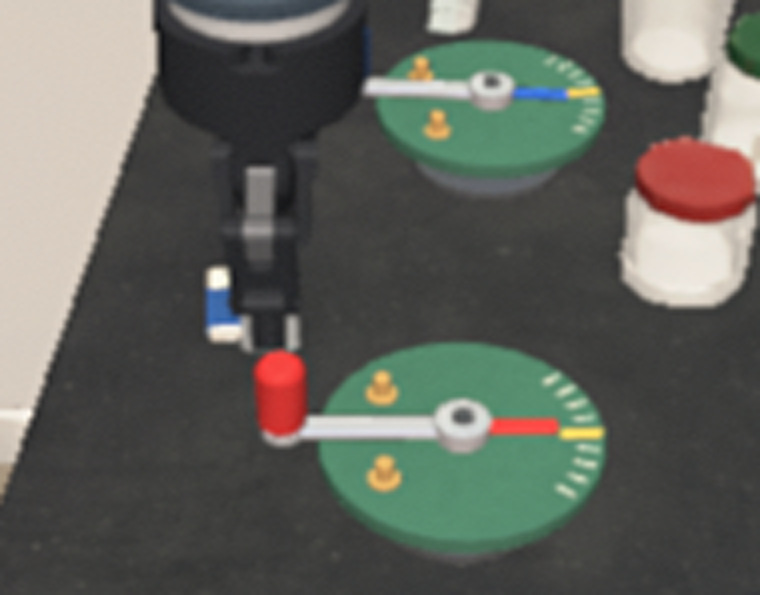

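The crop shows the gripper centred above the red knob at (280,365), with nothing in the way. I'll go down and grip.

Call:
send_rows --deltas '[[[0.0015, -0.001, 0.03], 0, 0.05], [[0, 0, 0.03], 0, 0.05], [[0, 0, 0.021], 0, 0.05], [[0, 0, 0], 0, 0.03], [[0, 0, 0], 0, 0.015], [[0, 0, 0], 0, 0.015], [[0, 0, 0], 0, 0.015], [[0, 0, 0], 0, 0.015]]' --force 20

```text
time_s: 2.7
eef_pos: [0.4543, -0.059, 0.0713]
tcp_rot: [0.0, 0.999, 0.053, 0.001]
contact_force: [-1.2, -0.8, -0.1]
finger_gap: 0.0211
finger_force: 21.7
```

```bash
python3 -c "
from h import *
st()"
```

```text
t 2.7 p [ 0.4543 -0.059   0.0713] toolx 6.08 r 0.0778 ang 187.02 Ft 0.7 Fr 1.3 Fz -0.1 M [-0.1   0.27  0.02] gap 0.0211 ff 21.681566436309367
```

Call:
send_rows --deltas '[[[0.0002, 0.0055, 0], -0.07, 0.015], [[0.0002, 0.0055, 0], -0.07, 0.015], [[0.0002, 0.0055, 0], -0.07, 0.015], [[0.0002, 0.0055, 0], -0.07, 0.015], [[0.0001, 0.0028, 0], -0.035, 0.015], [[0, 0, 0], 0, 0.015], [[0, 0, 0], 0, 0.015]]'

```text
time_s: 3.4
eef_pos: [0.4612, -0.0827, 0.0712]
tcp_rot: [0.001, 0.978, 0.208, 0.001]
contact_force: [1.0, 0.9, 2.4]
finger_gap: 0.0212
finger_force: 21.8
```

```bash
python3 -c "
from h import *
st()"
```

```text
t 3.4 p [ 0.4612 -0.0827  0.0712] toolx 24.07 r 0.0778 ang 205.27 Ft -0.4 Fr -1.3 Fz 2.4 M [ 0.17 -0.17  0.07] gap 0.0212 ff 21.815294363186695
```

Call:
send_rows --deltas '[[[0.0001, 0.0028, 0], -0.035, 0.015], [[0, 0.0014, 0], -0.0175, 0.015], [[0, 0, 0], 0, 0.015], [[0, 0, 0], 0, 0.015]]'

```text
time_s: 3.8
eef_pos: [0.463, -0.0865, 0.0711]
tcp_rot: [0.001, 0.972, 0.234, 0.001]
contact_force: [2.8, 1.6, 4.5]
finger_gap: 0.0217
finger_force: 22.1
```

```bash
python3 -c "
from h import *
st();st()
snap('side','s2')
a=cv2.resize(cv2.imread('pics/s2.png')[270:370,250:380],None,fx=6,fy=6,interpolation=2);cv2.imwrite('pics/c2.png',a)"
```

```text
t 3.8 p [ 0.463  -0.0865  0.0711] toolx 27.09 r 0.0778 ang 208.36 Ft -0.1 Fr -3.2 Fz 4.5 M [ 0.36 -0.36  0.03] gap 0.0217 ff 22.087335269898176
t 3.8 p [ 0.463  -0.0865  0.0711] toolx 27.09 r 0.0778 ang 208.36 Ft -0.1 Fr -3.2 Fz 4.5 M [ 0.36 -0.36  0.03] gap 0.0217 ff 22.087335269898176
```

View pics/c2.png

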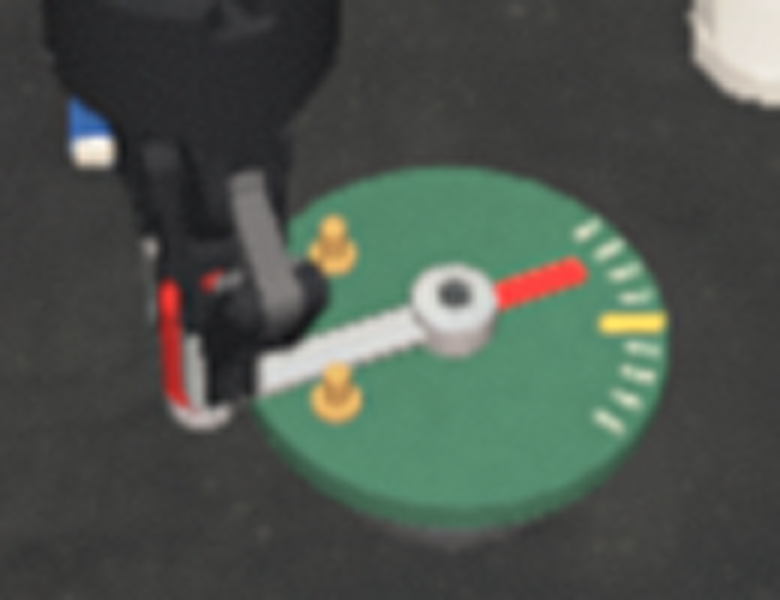

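The arm is still slightly short of the near pin (335,390). I'll continue in small steps.

Call:
send_rows --deltas '[[[0, 0.0014, 0], -0.0175, 0.015], [[0, 0, 0], 0, 0.015]]'

```text
time_s: 4.05
eef_pos: [0.4638, -0.0877, 0.0711]
tcp_rot: [0.001, 0.97, 0.243, 0.001]
contact_force: [2.9, 2.4, 5.5]
finger_gap: 0.021
finger_force: 22.1
```

Call:
send_rows --deltas '[[[0, 0.0014, 0], -0.0175, 0.015], [[0, 0, 0], 0, 0.015]]'

```text
time_s: 4.25
eef_pos: [0.4644, -0.0889, 0.0711]
tcp_rot: [0.0, 0.968, 0.251, 0.001]
contact_force: [2.9, 2.7, 6.2]
finger_gap: 0.021
finger_force: 22.1
```

```bash
python3 -c "
from h import *
st()"
```

```text
t 4.25 p [ 0.4644 -0.0889  0.0711] toolx 29.11 r 0.0778 ang 210.43 Ft -0.8 Fr -3.8 Fz 6.2 M [ 0.52 -0.51  0.08] gap 0.021 ff 22.141920819994994
```

Call:
send_rows --deltas '[[[0, 0.001, 0], -0.0125, 0.015], [[0, 0, 0], 0, 0.015]]'

```text
time_s: 4.45
eef_pos: [0.4649, -0.0897, 0.0711]
tcp_rot: [0.0, 0.966, 0.257, 0.001]
contact_force: [3.2, 3.9, 5.7]
finger_gap: 0.0212
finger_force: 22.1
```

Call:
send_rows --deltas '[[[0, 0.001, 0], -0.0125, 0.015], [[0, 0, 0], 0, 0.015]]'

```text
time_s: 4.65
eef_pos: [0.4653, -0.0903, 0.0711]
tcp_rot: [0.0, 0.965, 0.263, 0.001]
contact_force: [2.8, 4.6, 6.9]
finger_gap: 0.021
finger_force: 22.2
```

```bash
python3 -c "
from h import *
st()
snap('side','s3')
a=cv2.resize(cv2.imread('pics/s3.png')[270:370,250:380],None,fx=6,fy=6,interpolation=2);cv2.imwrite('pics/c3.png',a)"
```

```text
t 4.65 p [ 0.4653 -0.0903  0.0711] toolx 30.52 r 0.0778 ang 211.63 Ft -2.5 Fr -4.8 Fz 6.9 M [ 0.65 -0.46 -0.01] gap 0.021 ff 22.245845959405415
```

Call:
send_rows --deltas '[[[0, 0.001, 0], -0.0125, 0.015], [[0, 0, 0], 0, 0.015]]'

```text
time_s: 4.9
eef_pos: [0.4656, -0.0908, 0.0711]
tcp_rot: [-0.0, 0.963, 0.269, 0.001]
contact_force: [2.3, 5.7, 7.1]
finger_gap: 0.021
finger_force: 22.4
```

```bash
python3 -c "
from h import *
st()
snap('side','s4')
d=np.abs(cv2.imread('pics/s4.png').astype(int)-cv2.imread('pics/s0.png'))
a=cv2.resize(np.vstack([cv2.imread('pics/s4.png')[280:365,290:380],cv2.imread('pics/s0.png')[280:365,290:380]]),None,fx=3.5,fy=3.5,interpolation=2);a=np.hstack([a[:297],a[-297:]]);cv2.imwrite('pics/c4.png',a)
for f in('s0','s2','s3','s4'):
    p=cv2.cvtColor(cv2.imread(f'pics/{f}.png'),cv2.COLOR_BGR2HSV);m=cv2.inRange(p,(22,130,150),(34,255,255));m[:,:340]=0;m[:290]=0;m[350:]=0;m[:,375:]=0
    ys,xs=np.nonzero(m);print(f,len(xs),xs.mean(),ys.mean())"
```

```text
t 4.9 p [ 0.4656 -0.0908  0.0711] toolx 31.22 r 0.0778 ang 212.05 Ft -3.7 Fr -5.0 Fz 7.1 M [ 0.88 -0.33 -0.12] gap 0.021 ff 22.39529174985364
s0 19 354.7368421052632 323.4736842105263
s2 18 355.0 323.5
s3 18 355.0 323.5
s4 29 355.0 323.0
```

View pics/c4.png

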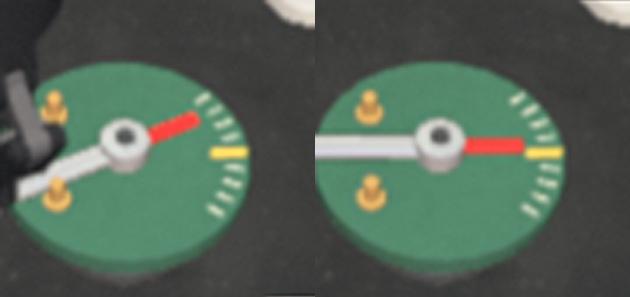

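The arm is at the near pin (55,190), and the mark at (228,153) hasn't moved. One more small step will confirm the stop.

Call:
send_rows --deltas '[[[0, 0.001, 0], -0.0125, 0.015], [[0, 0, 0], 0, 0.015], [[0, 0, 0], 0, 0.015]]'

```text
time_s: 5.25
eef_pos: [0.4661, -0.0916, 0.0711]
tcp_rot: [-0.0, 0.961, 0.275, 0.001]
contact_force: [2.4, 5.7, 7.4]
finger_gap: 0.0212
finger_force: 22.4
```

```bash
cat >> h.py <<'E'
def yel(f):
    p=cv2.cvtColor(cv2.imread(f'pics/{f}.png'),cv2.COLOR_BGR2HSV);m=cv2.inRange(p,(22,130,150),(34,255,255));m[:,:340]=0;m[:290]=0;m[350:]=0;m[:,375:]=0
    ys,xs=np.nonzero(m);print(f,len(xs),xs.mean(),ys.mean())
E
python3 -c "
from h import *
st()
snap('side','s5');yel('s5')"
```

```text
t 5.25 p [ 0.4661 -0.0916  0.0711] toolx 31.92 r 0.0778 ang 212.76 Ft -3.5 Fr -5.1 Fz 7.4 M [ 0.91 -0.34 -0.1 ] gap 0.0212 ff 22.39009261596948
s5 28 354.85714285714283 322.9642857142857
```

Call:
send_rows --deltas '[[[0.0003, -0.0067, 0], 0.085, 0.015], [[0.0003, -0.0067, 0], 0.085, 0.015], [[0.0003, -0.0067, 0], 0.085, 0.015], [[0.0003, -0.0067, 0], 0.085, 0.015], [[0.0003, -0.0067, 0], 0.085, 0.015], [[0.0003, -0.0067, 0], 0.085, 0.015], [[0.0003, -0.0067, 0], 0.085, 0.015], [[0.0003, -0.0067, 0], 0.085, 0.015], [[0.0003, -0.0067, 0], 0.085, 0.015], [[0, 0, 0], 0, 0.015], [[0, 0, 0], 0, 0.015]]'

```text
time_s: 6.4
eef_pos: [0.4549, -0.0344, 0.071]
tcp_rot: [0.001, 0.995, -0.103, -0.001]
contact_force: [-4.2, 1.0, 11.0]
finger_gap: 0.0215
finger_force: 22.6
```

```bash
python3 -c "
from h import *
st()
snap('side','s6');yel('s6')"
```

```text
t 6.4 p [ 0.4549 -0.0344  0.071 ] toolx -11.83 r 0.078 ang 168.83 Ft -0.1 Fr 4.3 Fz 11.0 M [ 0.07  0.58 -0.04] gap 0.0215 ff 22.647855044924654
s6 27 354.6666666666667 322.962962962963
```

Call:
send_rows --deltas '[[[0.0001, -0.0028, -0.0005], 0.035, 0.015], [[0.0001, -0.0028, -0.0005], 0.035, 0.015], [[0, 0, 0], 0, 0.015]]'

```text
time_s: 6.75
eef_pos: [0.4562, -0.0289, 0.0712]
tcp_rot: [0.0, 0.99, -0.138, -0.0]
contact_force: [-1.2, -0.7, 3.6]
finger_gap: 0.0212
finger_force: 22.1
```

Call:
send_rows --deltas '[[[0, -0.001, 0], 0.0125, 0.015], [[0, 0, 0], 0, 0.015]]'

```text
time_s: 6.95
eef_pos: [0.4565, -0.0279, 0.0712]
tcp_rot: [0.0, 0.99, -0.144, -0.001]
contact_force: [-1.7, -1.3, 5.6]
finger_gap: 0.0212
finger_force: 22.1
```

```bash
python3 -c "
from h import *
st()"
```

```text
t 6.95 p [ 0.4565 -0.0279  0.0712] toolx -16.57 r 0.0781 ang 163.95 Ft 1.7 Fr 1.2 Fz 5.6 M [-0.13  0.36 -0.06] gap 0.0212 ff 22.139138410566375
```

Call:
send_rows --deltas '[[[0, -0.001, 0], 0.0125, 0.015], [[0, 0, 0], 0, 0.015]]'

```text
time_s: 7.15
eef_pos: [0.4568, -0.0268, 0.0712]
tcp_rot: [0.0, 0.989, -0.151, -0.001]
contact_force: [-3.5, -1.7, 4.9]
finger_gap: 0.021
finger_force: 22.2
```

```bash
python3 -c "
from h import *
st()"
```

```text
t 7.15 p [ 0.4568 -0.0268  0.0712] toolx -17.32 r 0.0781 ang 163.09 Ft 2.7 Fr 2.8 Fz 4.9 M [-0.14  0.48 -0.14] gap 0.021 ff 22.17625926830806
```

Call:
send_rows --deltas '[[[0, -0.001, 0], 0.0125, 0.015], [[0, 0, 0], 0, 0.015]]'

```text
time_s: 7.35
eef_pos: [0.4571, -0.0258, 0.0712]
tcp_rot: [0.0, 0.988, -0.157, -0.001]
contact_force: [-2.2, -0.2, 4.7]
finger_gap: 0.0215
finger_force: 22.2
```

```bash
python3 -c "
from h import *
st()
snap('side','s7');yel('s7')
a=cv2.resize(cv2.imread('pics/s7.png')[270:370,250:380],None,fx=6,fy=6,interpolation=2);cv2.imwrite('pics/c7.png',a)"
```

```text
t 7.35 p [ 0.4571 -0.0258  0.0712] toolx -18.04 r 0.0781 ang 162.35 Ft 0.8 Fr 2.0 Fz 4.7 M [-0.12  0.38 -0.16] gap 0.0215 ff 22.18142714467831
s7 27 354.6666666666667 322.962962962963
```

View pics/c7.png

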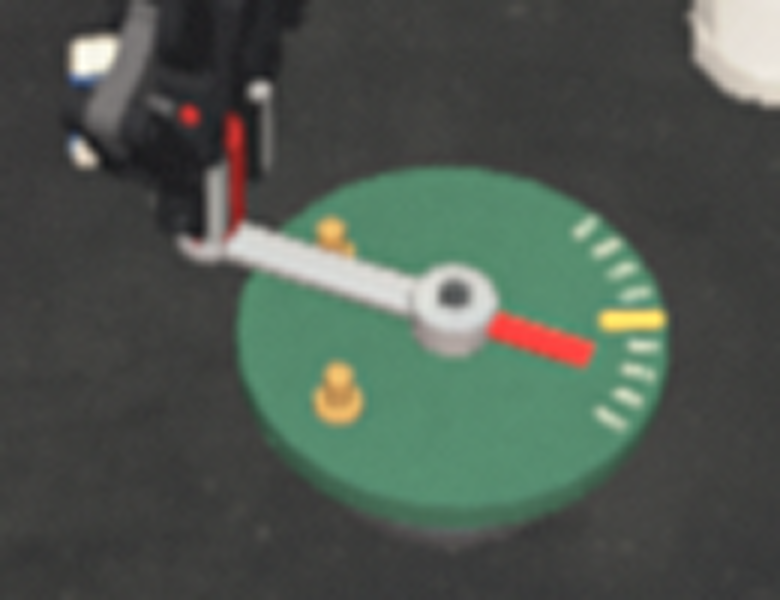

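The arm is next to the far pin (333,235) but Ft is still small, so I'll keep stepping.

Call:
send_rows --deltas '[[[0, -0.001, 0], 0.0125, 0.015], [[0, 0, 0], 0, 0.015]]'

```text
time_s: 7.6
eef_pos: [0.4572, -0.0253, 0.0711]
tcp_rot: [0.001, 0.987, -0.163, -0.001]
contact_force: [-4.0, -3.5, 6.2]
finger_gap: 0.0214
finger_force: 22.2
```

```bash
python3 -c "
from h import *
st()"
```

```text
t 7.6 p [ 0.4572 -0.0253  0.0711] toolx -18.71 r 0.0781 ang 161.97 Ft 4.6 Fr 2.7 Fz 6.2 M [-0.47  0.6  -0.05] gap 0.0214 ff 22.21245186170563
```

Call:
send_rows --deltas '[[[0, -0.001, 0], 0.0125, 0.015], [[0, 0, 0], 0, 0.015]]'

```text
time_s: 7.8
eef_pos: [0.4575, -0.0245, 0.0712]
tcp_rot: [0.001, 0.986, -0.169, -0.001]
contact_force: [-4.4, -3.6, 5.1]
finger_gap: 0.0211
finger_force: 22.2
```

```bash
python3 -c "
from h import *
st()
snap('side','s8');yel('s8')"
```

```text
t 7.8 p [ 0.4575 -0.0245  0.0712] toolx -19.42 r 0.0781 ang 161.34 Ft 4.8 Fr 3.0 Fz 5.1 M [-0.59  0.67  0.01] gap 0.0211 ff 22.23314222646877
s8 28 354.82142857142856 323.0
```

Call:
send_rows --deltas '[[[0, -0.0008, 0], 0.01, 0.015], [[0, 0, 0], 0, 0.015]]'

```text
time_s: 8.05
eef_pos: [0.4577, -0.0238, 0.0711]
tcp_rot: [0.001, 0.985, -0.174, -0.001]
contact_force: [-5.3, -4.1, 6.1]
finger_gap: 0.0212
finger_force: 22.2
```

```bash
python3 -c "
from h import *
st()
snap('side','s9');yel('s9');snap('top','t9')"
```

```text
t 8.05 p [ 0.4577 -0.0238  0.0711] toolx -19.99 r 0.0781 ang 160.78 Ft 5.6 Fr 3.6 Fz 6.1 M [-0.57  0.63 -0.02] gap 0.0212 ff 22.242174710263498
s9 20 354.5 323.5
```

Both stops have been met. Next I'll swing back 25°.

Call:
send_rows --deltas '[[[0.0003, 0.0068, 0], -0.0873, 0.015], [[0.0003, 0.0068, 0], -0.0873, 0.015], [[0.0003, 0.0068, 0], -0.0873, 0.015], [[0.0003, 0.0068, 0], -0.0873, 0.015], [[0.0003, 0.0068, 0], -0.0873, 0.015], [[0, 0, 0], 0, 0.015], [[0, 0, 0], 0, 0.015]]'

```text
time_s: 8.85
eef_pos: [0.454, -0.0568, 0.0712]
tcp_rot: [0.0, 0.999, 0.043, -0.0]
contact_force: [-1.6, -2.4, 2.0]
finger_gap: 0.0216
finger_force: 22.0
```

```bash
python3 -c "
from h import *
st()
snap('side','s10');yel('s10')
a=cv2.resize(cv2.imread('pics/s10.png')[290:355,300:375],None,fx=9,fy=9,interpolation=2);cv2.imwrite('pics/c10.png',a)"
```

```text
t 8.85 p [ 0.454  -0.0568  0.0712] toolx 4.88 r 0.0779 ang 185.37 Ft 2.3 Fr 1.8 Fz 2.0 M [-0.33  0.17 -0.13] gap 0.0216 ff 21.982867002370767
s10 20 354.5 323.5
```

View pics/c10.png

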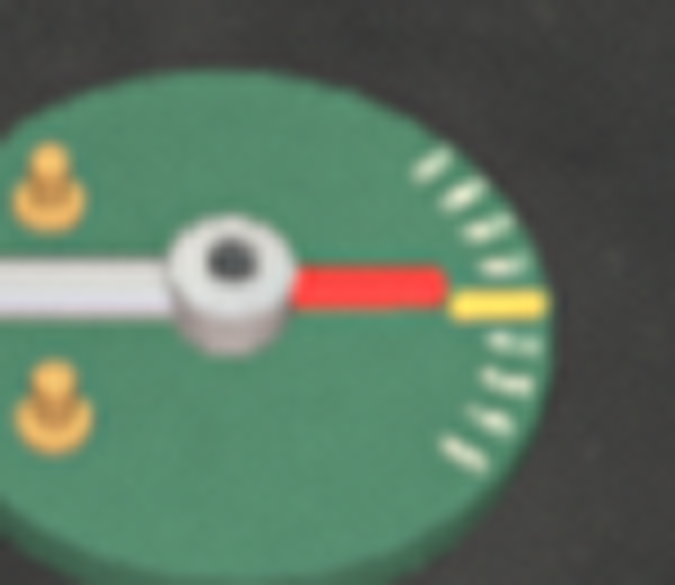

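Run:
```python
from h import *
g=lambda x,y,z:cr('side',x,y,z,300,290,9)[:2]
an=lambda d:np.degrees(np.arctan2(d[1],d[0]))
a,b=g(300,288,.059),g(447,287,.059);c,e=g(452,305,.049),g(548,303,.049)
p1,p2=g(50,157,.067),g(53,375,.067)
print('hub-ish',a,b,c,e); print('pointer',an(b-a),'mark',an(e-c),'axis offset',an(e-c)-an(b-a))
h=cr('side',231,262,.066,300,290,9)[:2];print(h)
for n,q in[('tip',b),('markout',e),('markin',c),('p1',p1),('p2',p2)]:
  for hh in (h,H): print(n,an(q-hh)%360,np.hypot(*(q-hh)),end=' ')
  print()
```

```text
hub-ish [ 0.54460718 -0.04885609] [ 0.57366648 -0.04574828] [ 0.57529903 -0.04189901] [ 0.59453616 -0.0395023 ]
pointer 6.1044191255479205 mark 7.101761102487862 axis offset 0.9973419769399419
[ 0.53068248 -0.0494605 ]
tip 4.935983674983026 0.04314399388722927 tip 5.08444627361619 0.04233305008232674 
markout 8.864072701527594 0.06462551889321858 markout 9.012192946046678 0.06382406599765987 
markin 9.618932884238918 0.045252765206757535 markin 9.845189917751986 0.04445368895449056 
p1 149.0027168462989 0.04439285548690628 p1 149.49440989425625 0.04511562558406358 
p2 224.89834815222753 0.04543987502568631 p2 224.1446533331939 0.045995071430890495
```

Call:
send_rows --deltas '[[[0, 0.001, 0], -0.0125, 0.015], [[0, 0, 0], 0, 0.015], [[0, 0, 0], 0, 0.015]]'

```text
time_s: 9.2
eef_pos: [0.4541, -0.0577, 0.0713]
tcp_rot: [0.0, 0.999, 0.05, 0.0]
contact_force: [-0.8, -2.6, 2.0]
finger_gap: 0.0212
finger_force: 21.9
```

```bash
python3 -c "
from h import *
st()"
```

```text
t 9.2 p [ 0.4541 -0.0577  0.0713] toolx 5.71 r 0.0779 ang 186.04 Ft 2.5 Fr 1.0 Fz 2.0 M [-0.45  0.13 -0.22] gap 0.0212 ff 21.923823055112734
```

Now I'll open evenly and retreat straight up, then back, to clear the top view.

Call:
send_rows --deltas '[[[0, 0, 0], 0, 0.03], [[0, 0, 0], 0, 0.05], [[0, 0, 0], 0, 0.05], [[0, 0, -0.02], 0, 0.05], [[0, 0, -0.03], 0, 0.05], [[0, 0, -0.04], 0, 0.05], [[0, 0, -0.03], 0, 0.05], [[-0.03, 0.03, -0.01], 0, 0.05], [[-0.01, 0.04, 0], 0, 0.05], [[0, 0.04, 0], 0, 0.05], [[0, 0.04, 0], 0, 0.05], [[0, 0.04, 0], 0, 0.05]]'

```text
time_s: 10.4
eef_pos: [0.4331, -0.2522, 0.2013]
tcp_rot: [-0.0, 0.999, 0.05, 0.0]
contact_force: [0.5, 0.6, 0.0]
finger_gap: 0.0501
finger_force: 0.0
```

```bash
python3 -c "
from h import *
st()
snap('side','s11');snap('top','t11');yel('s11')
a=cv2.resize(cv2.imread('pics/s11.png')[285:360,265:372],None,fx=7,fy=7,interpolation=2)
b=cv2.resize(cv2.imread('pics/t11.png')[195:300,340:445],None,fx=5,fy=5,interpolation=2)
cv2.imwrite('pics/c11.png',b);cv2.imwrite('pics/c11s.png',a)"
```

```text
t 10.4 p [ 0.4331 -0.2522  0.2013] toolx 5.71 r 0.2253 ang 244.09 Ft 0.2 Fr -0.8 Fz 0.0 M [ 0.02 -0.02 -0.02] gap 0.0501 ff 0.0
s11 20 354.5 323.5
```

View pics/c11.png

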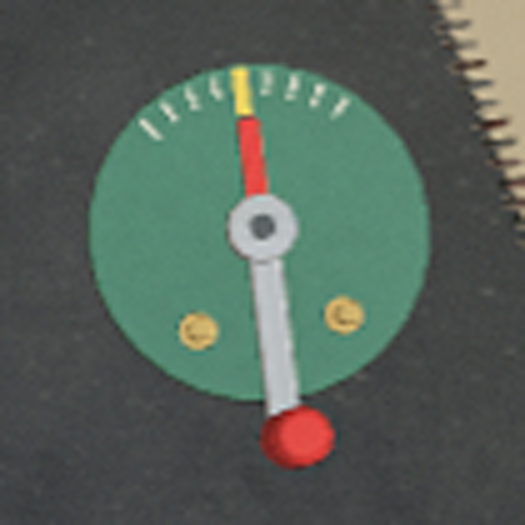

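View pics/c11s.png

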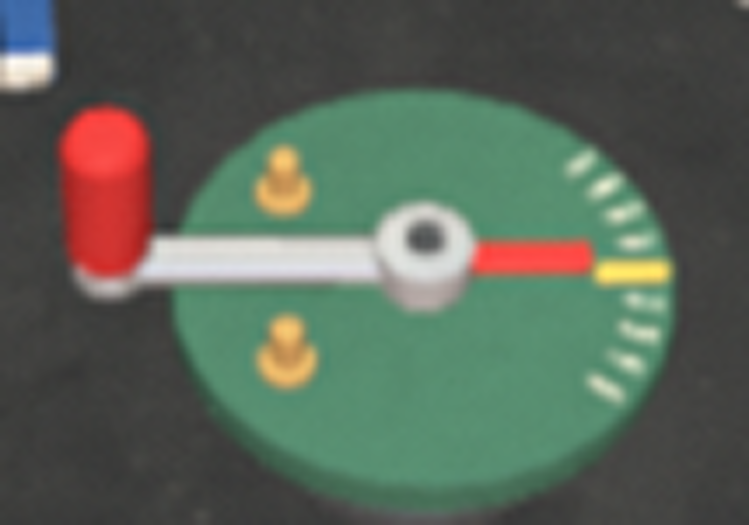

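The top crop gives the arm line from (283,410) to (249,118) as 6.6°. The normal to the line between the pins, (198,331) to (344,314), is also 6.6°, so the arm is centred and its pointer is at the yellow mark. The robot is clear, so I'll hand the job in.

```bash
python3 -c "
from h import *
print(job.close_job())"
```

```text
the job is handed in; nothing more can be done
None
```

I swung the red wheel's arm anticlockwise to one pin and clockwise to the other, nudging the disc about a degree each way. I then left it mid-play with the pointer at the yellow mark, let go, and handed the job in after about 10.5 s; the blue wheel was not touched.

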